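# Clear the tested modules and trim the tester's double dial

### The arm

A 7-joint arm with a two-finger parallel gripper is mounted at the origin on a cart in front of the work surface, level with it; the furniture and walls round the work are solid. World frame = base frame: x ahead of the robot, y to its left, z up, the work surface at z = 0. Lengths are in m, angles in rad, forces in N, time in s.
With the tool pointing down it reaches from about 0.4 to 0.85 m from the base axis. Payload 10.4 kg.
Tool frame: the origin (TCP) lies midway between the tips of the shut fingers; the grasp point (between the pads) lies 19 mm behind it; z points along the fingers, y is the line along which they close (so a half turn about z gives the same grasp; the last joint's range is limited). The gripper opens to 87 mm and grips with 3 to 60 N. Pads are 19 mm wide; open, the fingers measure 117 mm over their backs; the gripper's body (75 mm by 190 mm) begins 51 mm behind the grasp point.
Start: joints at [1.078, 0.332, -0.065, 1.46, 0.022, 1.35, -0.088], TCP at [0.283, -0.557, 0.223] pointing down, gripper open.
Joint ranges: [-2.6, 2.6], [-0.5, 2.12], [-1.47, 1.34], [0.16, 2.42], [-1.27, 4.41], [0.06, 2.06], [-2.6, 2.6]. Speed limits (rad/s): [2.22, 2.22, 2.79, 2.79, 3.14, 3.14, 3.14].

### API

Orientations are given as a unit quaternion [x, y, z, w].
In Python, from bench import r gives the robot as it stands.
- The arm moves only by the tool move_arm, never from a script. Its argument "targets" is a list of rows, each a list of 3 entries, a list of its own where there are three numbers: the shift along the tool's x, y, z in cm, then the turn, a rotation vector about the tool's x, y, z in rad, then the opening in per cent of the stroke, from 0 (shut) to 100 (fully open). In form: [[[x, y, z], [wx, wy, wz], gripper], ...]. A call has 1 to 20 rows; each row shifts and turns the commanded pose from where the row before left it, along the tool's axes as they then stand; what a row does not reach is not made up. A row lasts 1/8 s, in which the tool goes at most 62.5 mm and 10.7 degrees, less where a joint would pass 70% of its speed; a pose out of reach is approached as far as the arm can. A call with a gripper value outside its range is refused whole. The fingers move at their own pace and stop on an object; "grip_force" is the grip in N (left out, the last holds). Time passes only in rows, so rows that do not move let the fingers close. It gives the time, the measured TCP pose, the force, the opening and the grip force at its end, in the units of the state.
- r.read_state(): the state, without advancing time (a new reading comes with each control period).
- r.camera(name): name is "scene" or "top"; returns a dict with "image" (420x560x3 uint8, blue, green, red), "vertical_fov" (degrees; the focal length in pixels is half the picture's height over the tangent of half this angle, whatever the lens; pixels are square), "cx", "cy" (the principal point, pixels), "cam_to_world" (4x4, takes a point from camera to world coordinates). Camera axes: x right, y down, z forward; pixel columns grow to the right and rows downward; lengths in m; the calibration is good to about 2 mm. A picture is of the moment at which its call begins. There is no depth.
- r.close_job(): hands the job in; it is judged then, once.
The state is a dict: "time": time; "joint_positions": joint angles; "joint_vel": joint speeds; "joint_torque": joint torques, N m; "ee_pos": TCP position; "eef_rot": TCP orientation; "ft_force": force on the tool from outside, world axes, zero at the start; "torque": the same for the moment, N m; "width": finger opening in m; "grip_force": force on a finger pad.
Only numpy, scipy, OpenCV 4.12 (cv2) and the standard library are available. Lean on these libraries where they do the work, as an engineer would, in place of code of your own. Each camera call takes 0.05 s, during which the arm holds its last target. There are 200 camera calls.

### The job

Reset the test station for the next batch: lay the module with the green tag in the green pass nest and the one with the red tag in the red reject nest, each flat on the nest's floor between its corner walls with the tag up. On the tester's sloping panel turn only the small inner knob of the double dial until its white pointer meets the yellow line on the outer ring, without moving the ring, and leave everything else on the bench where it stands.

Things in the scene. Friction and masses are not known exactly. Their poses are not given: they have to be found in the camera images.
- knob_top (a point): centre of the flat top of the double dial's small inner knob: black, 32 mm diameter, white line on top and side. z axis = dial axis, out of the panel, leaning 35 degrees from vertical; x along the white line. Heights out of the panel: ring up to 14 mm, knob's 40 mm skirt 14 to 18, graspable cylinder 18 to 54 (this point). Knob friction 0.04 N m, stays where left
- pointer (a point): point on the white pointer's radius, carried by the inner knob, 28 mm from the dial axis and 15 mm out of the panel; its z axis is the dial axis
- ring_line (a point): point on the yellow line on top of the outer ring, 28 mm from the dial axis, 15 mm out of the panel; coincides with pointer when pointer and line agree. The ring is bright knurled metal, 72 mm diameter, 14 mm high, and turns easily if touched (0.02 N m)
- inner_knob (a joint): angle of the small inner knob, rad, grows anticlockwise as seen looking at the panel; at 0 its white line points straight up the slope, away from the front. Travel -2.6 to 2.6
- outer_ring (a joint): angle of the outer ring, rad, same sense and zero as the inner knob (for its yellow line); pointer and line agree when both joints read the same
- tester: light grey console fixed to the bench, 160 deep (x) x 190 mm wide (y), 40 mm tall in front, 135 mm at the back; black panel rises 35 degrees from the front (-x) to the back. Origin at the centre of its underside; the dial axis leaves the panel 12.5 mm in front of it, 87 mm above the bench, mid-width
- green_module: sensor module with a green tag on top: grey box 88 x 44 x 40 mm with a dark connector, 12 mm long, 22 mm thick, at the middle of its +x end, 100 mm long in all; origin at the underside, mid-length of the whole and mid-width (the box spans x -50 to +38 mm); z up. 0.13 to 0.25 kg
- green_nest: pass nest, fixed: grey plate 132 x 78 x 6 mm with green corner walls round a pocket 112 x 56 mm, floor 6 mm and wall tops 16 mm above the bench, walls 6 mm thick; the middle 80 mm of the long sides is open for fingers. Origin at the centre of its underside, x along the long side
- red_module: sensor module with a red tag on top: grey box 88 x 44 x 40 mm with a dark connector, 12 mm long, 22 mm thick, at the middle of its +x end, 100 mm long in all; origin at the underside, mid-length of the whole and mid-width (the box spans x -50 to +38 mm); z up. 0.13 to 0.25 kg
- red_nest: reject nest, fixed: grey plate 132 x 78 x 6 mm with red corner walls round a pocket 112 x 56 mm, floor 6 mm and wall tops 16 mm above the bench, walls 6 mm thick; the middle 80 mm of the long sides is open for fingers. Origin at the centre of its underside, x along the long side
- flask: bystander, to be left alone: conical glass flask with blue contents, 70 mm wide, 125 mm tall; origin at the centre of its underside
- beaker: bystander, to be left alone: small empty glass beaker, 55 mm wide, 70 mm tall; origin at the centre of its underside
- indicator_box: bystander, to be left alone: flat white and green paper-strip box, 96 x 88 x 16 mm; origin at the centre of its underside
- tape: bystander, to be left alone: beige roll of tape lying flat, 60 mm across, 19 mm tall; origin at the centre of its underside
- timer: bystander, to be left alone: white digital timer lying flat, 68 x 77 x 16 mm; origin at the centre of its underside
- marker: bystander, to be left alone: black and red marker pen lying flat, about 140 mm long, 17 mm thick; origin at the centre of its underside

How it is judged:
By the outcome, as a careful person would: the job done as asked, in the order asked, and still so for the second after the job is handed in, with the robot touching nothing.
It also fails if it takes over 64 s, if anything falls off the work surface, if the arm or the gripper's body presses on something with over 40 N, if the wrist force passes 120 N, or if a joint passes its speed limit or range.

## Working session

There is one attempt and no reset: what is moved stays moved. The work goes in short steps, Python scripts to look and compute and a tool call to move; the robot and the scene stay as the last step left them, time stands still between calls to the robot, and variables do not carry over. Pictures are saved under pics/ and viewed, at most 10 in all, crops included, and the job is handed in when it is done.

Besides the shell and the picture viewer there is one more tool, called as name([rows], argument=value, ...), one row to a line, values as JSON. move_arm: Moves the arm, as the interface text tells. Its arguments: {"type":"object","properties":{"targets":{"type":"array"},"grip_force":{"type":"number"}},"required":["targets"]}

```bash
mkdir -p pics; ls
cat > h.py <<'E'
import numpy as np, cv2
from bench import r
from scipy.spatial.transform import Rotation as R
def cam(n):
    c=r.camera(n); c['f']=210/np.tan(np.radians(c['vertical_fov'])/2); c['T']=np.array(c['cam_to_world']); return c
def ray(c,u,v):
    d=c['T'][:3,:3]@np.array([(u-c['cx'])/c['f'],(v-c['cy'])/c['f'],1]); return c['T'][:3,3],d/np.linalg.norm(d)
def onz(c,u,v,z):
    o,d=ray(c,u,v); return o+d*(z-o[2])/d[2]
def proj(c,p):
    q=c['T'][:3,:3].T@(np.array(p)-c['T'][:3,3]); return q[:2]/q[2]*c['f']+[c['cx'],c['cy']]
E
python3 - <<'E'
from h import *
for n in('scene','top'):
    c=cam(n); cv2.imwrite(f'pics/{n}0.png',c['image']); print(n,c['f'],c['cx'],c['cy'],c['T'].round(3).tolist())
s=r.read_state(); print(s)
E
```

```text
pics
scene 416.99819005973006 279.67961750540246 209.48703552060456 [[-0.873, -0.284, 0.396, 0.018], [-0.487, 0.5, -0.716, 0.825], [0.005, -0.818, -0.575, 0.829], [0.0, 0.0, 0.0, 1.0]]
top 381.8836252677417 283.5261138665594 205.42356458337127 [[0.006, -0.996, 0.093, 0.417], [-1.0, -0.008, -0.021, -0.058], [0.021, -0.093, -0.995, 1.214], [0.0, 0.0, 0.0, 1.0]]
{'time': 0.1, 'joint_positions': array([ 1.07841586,  0.33280805, -0.06469899,  1.46083814,  0.02157645,
        1.34989687, -0.08847878]), 'joint_vel': array([-0.00079343, -0.00157035, -0.00059049, -0.00099192,  0.00017431,
        0.00146625, -0.00129087]), 'joint_torque': array([ 1.35799743e-03, -6.24545932e+01,  2.47389043e-02, -3.90719926e+01,
       -6.13380969e-02,  3.66320671e-02,  1.02865556e-04]), 'ee_pos': array([ 0.28278238, -0.55698857,  0.22184304]), 'eef_rot': array([ 9.72535756e-01,  2.32752676e-01, -1.62365518e-04, -6.06772388e-04]), 'ft_force': array([ 0.63537424, -0.29332316,  0.14911788]), 'torque': array([-0.01454826, -0.0180333 , -0.01688083]), 'grip_force': 0.0, 'width': 0.08712871147339073}
```

View pics/top0.png

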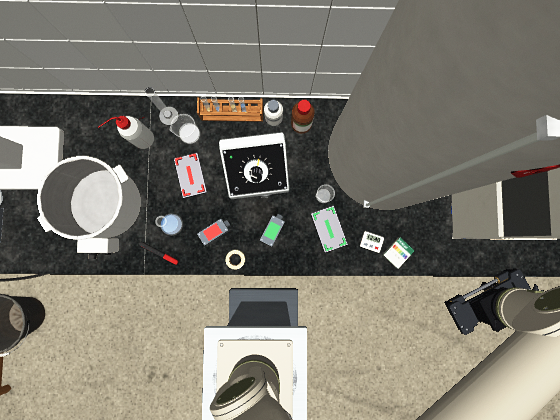

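View pics/scene0.png

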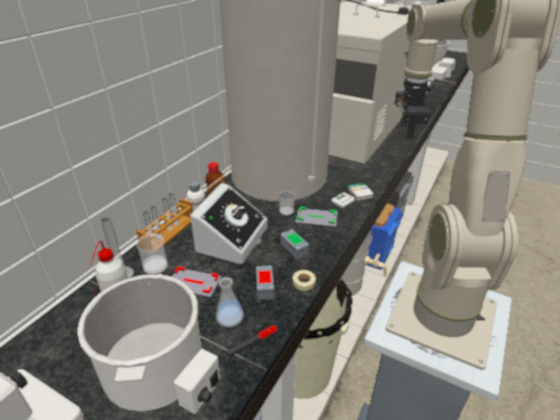

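The top view shows the red module at about (212,232), the green module at (272,230), the red nest at (190,175), the green nest at (329,229) and the dial at (256,172). The scene view shows the same layout, with a large column to the right of the dial.

Run:
```python
from h import *
t=cam('top');s=cam('scene')
def blobs(c,n,zs):
    b,g,rr=[c['image'][...,i].astype(int) for i in range(3)]
    for nm,m in(('red',(rr>130)&(g<90)&(b<90)),('green',(g>130)&(rr<110)&(b<140))):
        k,l,st,ce=cv2.connectedComponentsWithStats(m.astype(np.uint8))
        for i in range(1,k):
            if st[i,4]<4: continue
            x,y=ce[i]
            if n=='top' and not(150<x<360 and 120<y<270): continue
            if n=='scene' and not(140<x<370 and 180<y<360): continue
            rc=cv2.minAreaRect(np.argwhere(l==i)[:,::-1].astype(np.float32))
            bp=cv2.boxPoints(rc); e=sorted([(np.linalg.norm(bp[j]-bp[j-1]),j) for j in (1,2)])[-1][1]
            z=.04 if st[i,4]>60 else .006
            a,bb=onz(c,*bp[e],.04),onz(c,*bp[e-1],.04); d=a-bb
            print(n,nm,ce[i].round(1),st[i,4],[onz(c,x,y,z)[:2].round(4).tolist() for z in(.006,.016,.04)],'ang',round(np.degrees(np.arctan2(d[1],d[0]))%180,1),(np.array(rc[1])).round(1))
blobs(t,'top',0);blobs(s,'scene',0)
a=cv2.resize(t['image'][125:255,165:355],None,fx=4.2,fy=4.2,interpolation=cv2.INTER_CUBIC);cv2.imwrite('pics/tc.png',a)
a=cv2.resize(s['image'][180:310,165:350],None,fx=4.3,fy=4.3,interpolation=cv2.INTER_CUBIC);cv2.imwrite('pics/sc.png',a)
```

```text
top red [190.  155.2] 4 [[0.6884, 0.217], [0.6862, 0.2147], [0.6808, 0.2093]] ang 45.5 [1.4 1.4]
top red [194.7 156.2] 14 [[0.6855, 0.2019], [0.6832, 0.1998], [0.6779, 0.1946]] ang 19.6 [5.7 2.2]
top red [176.8 160.1] 16 [[0.6722, 0.2585], [0.67, 0.2558], [0.665, 0.2495]] ang 163.7 [3.5 7.3]
top red [189.6 174.7] 58 [[0.6255, 0.2163], [0.6238, 0.2141], [0.6196, 0.2086]] ang 13.5 [17.7  3.1]
top red [201.2 189.1] 15 [[0.5797, 0.1785], [0.5783, 0.1765], [0.5751, 0.1718]] ang 147.9 [3.3 8. ]
top red [183.9 192.8] 14 [[0.5673, 0.2329], [0.566, 0.2305], [0.5631, 0.2247]] ang 32.0 [6.7 2.6]
top red [188.5 193.5] 4 [[0.5651, 0.2182], [0.5639, 0.2159], [0.561, 0.2104]] ang 1.7 [1. 1.]
top red [169.8 259. ] 73 [[0.3591, 0.2701], [0.3596, 0.2673], [0.3607, 0.2608]] ang 64.1 [15.2  4.5]
top green [230.5 156.5] 4 [[0.6858, 0.0877], [0.6836, 0.0865], [0.6782, 0.0836]] ang 1.1 [1. 1.]
top green [330.1 208.9] 10 [[0.5198, -0.2316], [0.5189, -0.2302], [0.5168, -0.2268]] ang 90.5 [2. 6.]
top green [315.2 214.8] 17 [[0.5005, -0.184], [0.4998, -0.183], [0.4981, -0.1805]] ang 153.5 [4.  7.6]
top green [
[... 1373 characters left out ...]
1], [0.3995, -0.4791], [0.3883, -0.4406]] ang 29.6 [7. 0.]
scene green [301.3 208.3] 19 [[0.5231, -0.2438], [0.517, -0.2308], [0.5022, -0.1996]] ang 74.6 [3.4 6.2]
scene green [333.  211.4] 22 [[0.4207, -0.2809], [0.4158, -0.2675], [0.4041, -0.2353]] ang 159.8 [6.7 3.9]
scene green [299.4 217.9] 23 [[0.5036, -0.1907], [0.4977, -0.1784], [0.4836, -0.1488]] ang 156.0 [7.2 3.2]
scene green [316.4 215.9] 28 [[0.4587, -0.2289], [0.4534, -0.2161], [0.4405, -0.1853]] ang 18.7 [15.1  1.7]
scene green [331.8 221.4] 18 [[0.4014, -0.2257], [0.3968, -0.2129], [0.3856, -0.1823]] ang 61.5 [3.  5.8]
scene green [294.5 238.2] 133 [[0.4683, -0.087], [0.4628, -0.0759], [0.4497, -0.0493]] ang 149.7 [14.8 10.6]
```

View pics/tc.png

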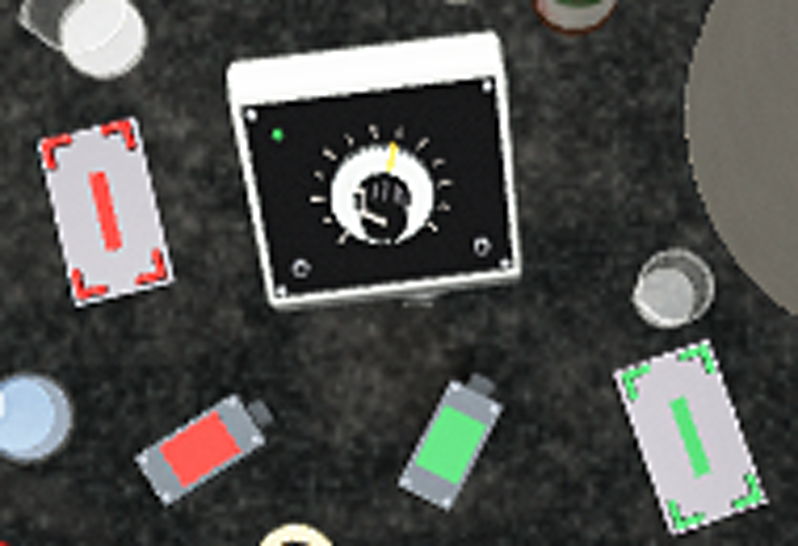

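View pics/sc.png

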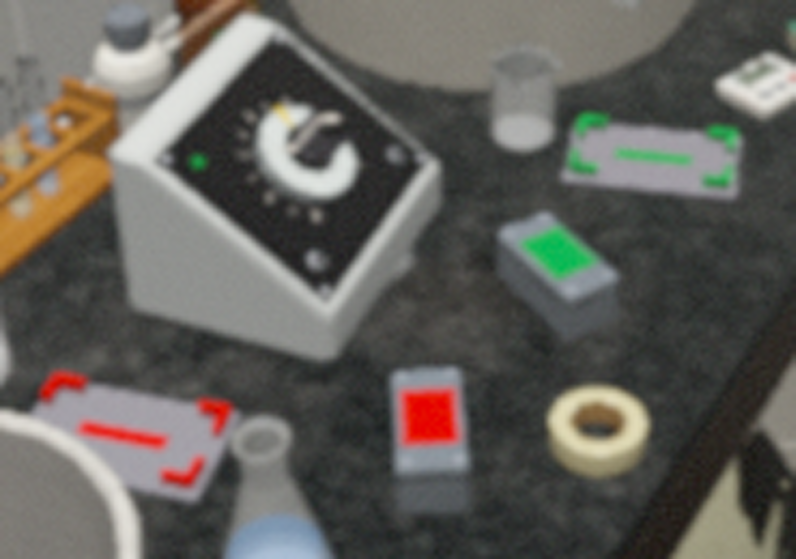

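The top crop shows each module's box and connector (red at (260,412), green at (482,382)). It also shows the nest plate corners, the ring's yellow line at (391,158) and the knob's white line at lower left, around (370,210). The scene crop agrees.

```bash
cat >> h.py <<'E'
def cp(X,Y): return (165+(X+.5)/4.2-.5,125+(Y+.5)/4.2-.5)
def tri(c1,p1,c2,p2):
    o1,d1=ray(c1,*p1);o2,d2=ray(c2,*p2)
    s=np.linalg.lstsq(np.c_[d1,-d2],o2-o1,rcond=None)[0]
    a,b=o1+s[0]*d1,o2+s[1]*d2; return (a+b)/2,np.linalg.norm(a-b)
E
python3 - <<'E'
from h import *
t=cam('top');s=cam('scene')
def quad(n,pts,z):
    P=np.array([onz(t,*cp(*p),z) for p in pts])[:,:2]; c=P.mean(0)
    e=[np.roll(P,-1,0)[i]-P[i] for i in range(4)]
    print(n,c.round(4),[(round(np.linalg.norm(v),4),round(np.degrees(np.arctan2(v[1],v[0]))%180,1)) for v in e]); return c
quad('redmod',[(137,458),(235,396),(268,440),(168,507)],.04)
quad('greenmod',[(455,380),(503,405),(450,510),(400,485)],.04)
quad('gnest',[(613,372),(708,340),(768,502),(675,535)],.006)
quad('rnest',[(38,138),(133,118),(173,283),(78,306)],.006)
b,g,rr=[t['image'][...,i].astype(int) for i in range(3)]
m=(rr>150)&(rr-g>60)&(abs(g-b)<50); k,l,st,ce=cv2.connectedComponentsWithStats(m.astype(np.uint8))
for i in range(1,k):
    if st[i,4]>60 and 190<ce[i][0]<240: print('redtag',ce[i],st[i,4],onz(t,*ce[i],.04), cv2.minAreaRect(np.argwhere(l==i)[:,::-1].astype(np.float32)))
for e in([(228,65),(497,33)],):
    a,bb=[onz(t,*cp(*p),.135) for p in e]; print('back edge',a,bb,np.linalg.norm(a-bb),np.degrees(np.arctan2(*(a-bb)[:2])))
a,bb=[onz(t,*cp(*p),.04) for p in[(275,302),(520,270)]];print('front',a,bb,np.linalg.norm(a-bb),np.degrees(np.arctan2(*(a-bb)[:2])))
# panel screws triangulation: TL,TR,BR,BL
T=[(251,116),(487,86),(505,264),(281,291)];S=[(168,160),(278,44),(427,160),(325,291)]
for a,bb in zip(T,S):
    p,d=tri(t,cp(*a),s,(165+(bb[0]+.5)/4.3-.5,180+(bb[1]+.5)/4.3-.5)); print('screw',p.round(4),d.round(4))
for c,n in((t,'top'),(s,'scene')):
    hsv=cv2.cvtColor(c['image'],cv2.COLOR_BGR2HSV)
    m=cv2.inRange(hsv,(20,90,120),(35,255,255)); k,l,st,ce=cv2.connectedComponentsWithStats(m)
    print(n,'yellow',[(ce[i].round(2),st[i,4]) for i in range(1,k) if st[i,4]>2 and 220<ce[i][0]<280 and 150<ce[i][1]<230])
A=cv2.resize(t['image'][155:187,238:276],None,fx=10,fy=10,interpolation=cv2.INTER_CUBIC)
B=cv2.resize(s['image'][198:238,218:256],None,fx=10,fy=10,interpolation=cv2.INTER_CUBIC)
M=np.zeros((400,760,3),np.uint8);M[:320,:380]=A;M[:,380:]=B;cv2.imwrite('pics/dial.png',M)
E
```

```text
redmod [0.4438 0.1333] [(np.float64(0.0836), np.float64(123.1)), (np.float64(0.0403), np.float64(37.7)), (np.float64(0.0865), np.float64(124.5)), (np.float64(0.0423), np.float64(33.5))]
greenmod [ 0.4489 -0.0485] [(np.float64(0.0397), np.float64(62.9)), (np.float64(0.0857), np.float64(153.6)), (np.float64(0.0407), np.float64(63.9)), (np.float64(0.0864), np.float64(152.9))]
gnest [ 0.457  -0.2282] [(np.float64(0.0764), np.float64(109.0)), (np.float64(0.1299), np.float64(20.1)), (np.float64(0.0745), np.float64(109.6)), (np.float64(0.1307), np.float64(20.8))]
rnest [0.6251 0.216 ] [(np.float64(0.0733), np.float64(102.8)), (np.float64(0.1309), np.float64(14.9)), (np.float64(0.0731), np.float64(104.3)), (np.float64(0.1328), np.float64(14.9))]
redtag [212.  231.5] 190 [0.44464554 0.13553914 0.04      ] ((211.99996948242188, 231.49998474121094), (11.371353149414062, 16.086305618286133), 56.30992889404297)
back edge [0.70458693 0.1062612  0.135     ] [ 0.72924861 -0.07765868  0.135     ] 0.18556595069162227 -7.637193268781183
front [0.55269882 0.08245699 0.04      ] [ 0.57804413 -0.09748283  0.04      ] 0.18171605103355595 -8.017616768554975
screw [0.6706 0.0906 0.1288] 0.0002
screw [ 0.6952 -0.0712  0.1227] 0.0001
screw [ 0.58   -0.0867  0.049 ] 0.0025
screw [0.5596 0.0769 0.0518] 0.0004
top yellow [(array([257.8, 162.1]), np.int32(10))]
scene yellow [(array([229.33, 204.67]), np.int32(3))]
```

View pics/dial.png

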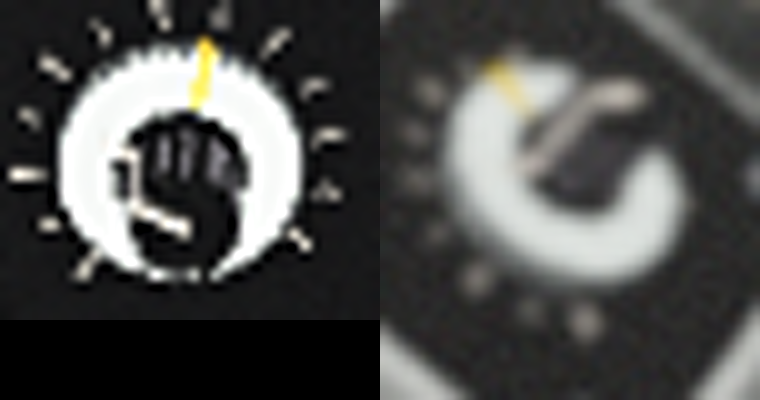

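The dial montage shows the yellow line from about (195,105) to (207,42). The knob-top white line runs from (187,230) out to (132,205), then down the side to the skirt at (115,155). In the scene half it runs from the centre at (1020-380) out to (150,175).

```bash
cat >> h.py <<'E'
psi=np.radians(8.);D=np.array([.6264,.0024,.0875]);a35=np.radians(35)
n_=np.array([-np.sin(a35)*np.cos(psi),-np.sin(a35)*np.sin(psi),np.cos(a35)])
l_=np.array([-np.sin(psi),np.cos(psi),0]);u_=np.cross(l_,n_)
def onpanel(c,p,h,D=D):
    o,d=ray(c,*p);q=o+d*(((D+h*n_-o)@n_)/(d@n_));v=q-D; return np.array([v@u_,v@l_])*1000
E
cat > dial.py <<'E'
from h import *
t=cam('top');s=cam('scene')
ft=lambda X,Y:(238+(X+.5)/10-.5,155+(Y+.5)/10-.5)
fs=lambda X,Y:(218+(X-380+.5)/10-.5,198+(Y+.5)/10-.5)
def show(n,c,p,h):
    v=onpanel(c,p,h); print(n,v.round(1),'r',np.hypot(*v).round(1),'ang',np.degrees(np.arctan2(v[1],v[0])).round(1))
print(u_)
for c,q,nm in((t,ft,'t'),(s,fs,'s')):
    Y=[(195,105),(207,42)] if nm=='t' else [(533,115),(490,65)]
    for p in Y: show(nm+' yellow',c,q(*p),.014)
    K=[(187,230),(132,205)] if nm=='t' else [(640,92),(597,92)]
    for p in K: show(nm+' knobline',c,q(*p),.054)
    S=[(113,155)] if nm=='t' else [(530,172)]
    for p in S: show(nm+' skirt',c,q(*p),.018)
    # ring outer extents: left,right (top)
    Rg=[(57,165),(303,165)] if nm=='t' else [(445,150),(690,195),(585,283)]
    for p in Rg: show(nm+' ring',c,q(*p),.014)
E
python3 dial.py
```

```text
[0.81118011 0.11400393 0.57357644]
t yellow [22.5 -6.9] r 23.5 ang -17.0
t yellow [ 41.6 -12.9] r 43.6 ang -17.2
t knobline [ 1.7 -0.5] r 1.8 ang -15.3
t knobline [11.7 14. ] r 18.2 ang 50.0
t skirt [11.8 18.8] r 22.2 ang 57.9
t ring [ 9.1 35.7] r 36.8 ang 75.7
t ring [ -0.9 -35.9] r 35.9 ang -91.5
s yellow [20.3 -6.8] r 21.5 ang -18.6
s yellow [ 39.8 -11.5] r 41.5 ang -16.2
s knobline [ 0.9 -1.7] r 1.9 ang -61.6
s knobline [10.6 10.1] r 14.7 ang 43.6
s skirt [10.3 16.7] r 19.6 ang 58.4
s ring [33.5 28.2] r 43.8 ang 40.1
s ring [-31.7 -23.9] r 39.7 ang -143.0
s ring [-22.8  33.6] r 40.6 ang 124.2
```

```bash
cat >> h.py <<'E'
def down(h):
    h=np.radians(h); return R.from_matrix(np.c_[[np.cos(h),np.sin(h),0],[np.sin(h),-np.cos(h),0],[0,0,-1]])
def plan(p,Rt):
    "turn first (in place), then shift in the new tool axes"
    s=r.read_state();R0=R.from_quat(s['eef_rot'])
    print('t',round(s['time'],2),'q',s['joint_positions'].round(2),'turn',(R0.inv()*Rt).as_rotvec().round(3),'shift cm',(Rt.inv().apply(np.array(p)-s['ee_pos'])*100).round(2),'F',s['ft_force'].round(1))
E
python3 - <<'E'
from h import *
t=cam('top');s=cam('scene')
P=[onz(t,*cp(*p),0) for p in[(690,100),(700,200),(740,270),(795,315)]]+[onz(s,165+X/4.3,180+Y/4.3,0) for X,Y in[(330,60),(400,88),(480,90),(560,82),(650,50)]]
P=np.array(P)[:,:2];print(P.round(3).tolist())
x=np.linalg.lstsq(np.c_[2*P,np.ones(len(P))],(P**2).sum(1),rcond=None)[0];print('circle',x[:2],np.sqrt(x[2]+x[:2]@x[:2]))
print('scene beaker/col ok'); plan([.4495,-.0485,.14],down(-26.7))
h=down(-26.7);
E
```

```text
[[0.717, -0.23], [0.639, -0.237], [0.585, -0.267], [0.551, -0.309], [0.757, -0.226], [0.683, -0.219], [0.624, -0.249], [0.572, -0.293], [0.527, -0.375]]
circle [ 0.70979367 -0.40719912] 0.18423000206845314
scene beaker/col ok
t 0.5 q [ 1.08  0.33 -0.06  1.46  0.02  1.35 -0.09] turn [-0.    -0.     0.936] shift cm [ -7.98 -52.94   8.25] F [-0.  -0.3  0.4]
```

move_arm([
  [[0, 0, 0], [0, 0, 0.156], 100],
  [[0, 0, 0], [0, 0, 0.156], 100],
  [[0, 0, 0], [0, 0, 0.156], 100],
  [[0, 0, 0], [0, 0, 0.156], 100],
  [[0, 0, 0], [0, 0, 0.156], 100],
  [[0, 0, 0], [0, 0, 0.156], 100],
  [[-0.7, -4.5, 0.5], [0, 0, 0], 100],
  [[-0.7, -4.5, 0.5], [0, 0, 0], 100],
  [[-0.7, -4.5, 0.5], [0, 0, 0], 100],
  [[-0.7, -4.5, 0.5], [0, 0, 0], 100],
  [[-0.7, -4.5, 0.5], [0, 0, 0], 100],
  [[-0.7, -4.5, 0.5], [0, 0, 0], 100],
  [[-0.7, -4.5, 0.5], [0, 0, 0], 100],
  [[-0.7, -4.5, 0.5], [0, 0, 0], 100],
  [[-0.7, -4.5, 0.5], [0, 0, 0], 100],
  [[-0.7, -4.5, 0.5], [0, 0, 0], 100],
  [[-0.7, -4.5, 0.5], [0, 0, 0], 100],
  [[0, 0, 0], [0, 0, 0], 100],
])

```text
time: 2.75
ee_pos: [0.4373, -0.0772, 0.1675]
eef_rot: [0.974, -0.228, 0.0, -0.0]
ft_force: [0.2, -0.1, 0.8]
width: 0.0871
grip_force: 0.0
```

```bash
python3 -c "
from h import *
plan([.4495,-.0485,.010],down(-26.7))"
```

```text
t 2.75 q [ 0.47 -0.01 -0.39  1.97 -0.    1.18 -1.95] turn [-0.001 -0.     0.006] shift cm [-0.2  -3.12 15.75] F [ 0.2 -0.1  0.8]
```

move_arm([
  [[-0.2, -3.1, 3.0], [0, 0, 0.006], 100],
  [[0, 0, 4], [0, 0, 0], 100],
  [[0, 0, 4], [0, 0, 0], 100],
  [[0, 0, 3], [0, 0, 0], 100],
  [[0, 0, 1.7], [0, 0, 0], 100],
  [[0, 0, 0], [0, 0, 0], 100],
  [[0, 0, 0], [0, 0, 0], 35],
  [[0, 0, 0], [0, 0, 0], 35],
  [[0, 0, 0], [0, 0, 0], 35],
  [[0, 0, 0], [0, 0, 0], 35],
  [[0, 0, 0], [0, 0, 0], 35],
  [[0, 0, 0], [0, 0, 0], 35],
], grip_force=20)

```text
time: 4.25
ee_pos: [0.4491, -0.0518, 0.0107]
eef_rot: [0.972, -0.234, 0.0, -0.0]
ft_force: [0.0, 1.3, 1.8]
width: 0.044
grip_force: 20.0
```

Run:
```python
from h import *
h=np.radians(20.4); c=np.array([.4575,-.228])
p=c-.006*np.array([np.cos(h),np.sin(h)])
plan([*p,.08],down(20.4))
c=cam('top');cv2.imwrite('pics/g1.png',cv2.resize(c['image'][180:280,200:360],None,fx=4,fy=4))
```

```text
t 4.25 q [ 0.4   0.24 -0.42  2.1   0.13  0.83 -2.13] turn [-0.    -0.001 -0.828] shift cm [-5.96 16.81 -6.93] F [0.  1.3 1.8]
```

View pics/g1.png

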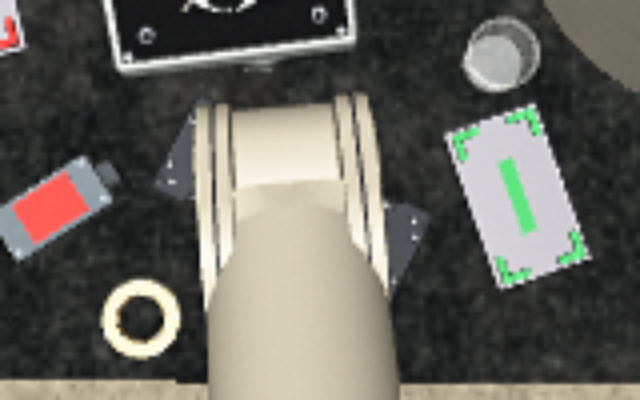

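The gripper holds the module at 44 mm width. Next: lift, turn and carry it to the green nest.

move_arm([
  [[0, 0, -1], [0, 0, 0], 35],
  [[0, 0, -3], [0, 0, 0], 35],
  [[0, 0, -3], [0, 0, 0], 35],
  [[0, 0, 0], [0, 0, -0.138], 35],
  [[0, 0, 0], [0, 0, -0.138], 35],
  [[0, 0, 0], [0, 0, -0.138], 35],
  [[0, 0, 0], [0, 0, -0.138], 35],
  [[0, 0, 0], [0, 0, -0.138], 35],
  [[0, 0, 0], [0, 0, -0.138], 35],
  [[-1, 2.8, 0], [0, 0, 0], 35],
  [[-1, 2.8, 0], [0, 0, 0], 35],
  [[-1, 2.8, 0], [0, 0, 0], 35],
  [[-1, 2.8, 0], [0, 0, 0], 35],
  [[-1, 2.8, 0], [0, 0, 0], 35],
  [[-0.9, 2.8, 0], [0, 0, 0], 35],
  [[0, 0, 0], [0, 0, 0], 35],
  [[0, 0, 0], [0, 0, 0], 35],
])

```text
time: 6.42
ee_pos: [0.4519, -0.2293, 0.0806]
eef_rot: [0.984, 0.177, -0.0, -0.0]
ft_force: [0.9, 0.7, -2.4]
width: 0.0439
grip_force: 20.0
```

Run:
```python
from h import *
h=np.radians(20.4); c=np.array([.4575,-.228])
p=c-.005*np.array([np.cos(h),np.sin(h)])
plan([*p,.017],down(20.4)); print(r.read_state()['width'])
```

```text
t 6.42 q [ 0.69  0.23 -0.34  1.92  0.09  1.01 -0.91] turn [-0.001  0.     0.   ] shift cm [0.07 0.08 6.36] F [ 0.9  0.7 -2.4]
0.04390956936597271
```

move_arm([
  [[0.1, 0.1, 2.5], [0, 0, 0], 35],
  [[0, 0, 2], [0, 0, 0], 35],
  [[0, 0, 1], [0, 0, 0], 35],
  [[0, 0, 0.5], [0, 0, 0], 35],
  [[0, 0, 0.3], [0, 0, 0], 35],
  [[0, 0, 0], [0, 0, 0], 35],
])

```text
time: 7.18
ee_pos: [0.4536, -0.2306, 0.0179]
eef_rot: [0.984, 0.177, 0.0, 0.0]
ft_force: [0.4, 0.1, -2.4]
width: 0.044
grip_force: 20.0
```

move_arm([
  [[0, 0, 0.12], [0, 0, 0], 35],
  [[0, 0, 0], [0, 0, 0], 35],
  [[0, 0, 0], [0, 0, 0], 60],
  [[0, 0, 0], [0, 0, 0], 100],
  [[0, 0, 0], [0, 0, 0], 100],
  [[0, 0, 0], [0, 0, 0], 100],
  [[0, 0, -2], [0, 0, 0], 100],
  [[0, 0, -4], [0, 0, 0], 100],
  [[0, 0, -5], [0, 0, 0], 100],
  [[0, 0, -3], [0, 0, 0], 100],
  [[0, 0, 0], [0, 0, 0], 100],
])

```text
time: 8.55
ee_pos: [0.4547, -0.2312, 0.1588]
eef_rot: [0.984, 0.177, 0.002, 0.002]
ft_force: [-0.4, 0.4, -1.1]
width: 0.0868
grip_force: 0.0
```

Run:
```python
from h import *
plan([.4446,.1347,.010],down(123.8))
s=cam('scene');cv2.imwrite('pics/g2.png',cv2.resize(s['image'][150:270,230:390],None,fx=5,fy=5))
```

```text
t 8.55 q [ 0.7   0.14 -0.34  1.83  0.05  1.17 -0.88] turn [ 5.000e-03  1.000e-03 -1.805e+00] shift cm [30.96 19.52 14.88] F [-0.4  0.4 -1.1]
```

View pics/g2.png

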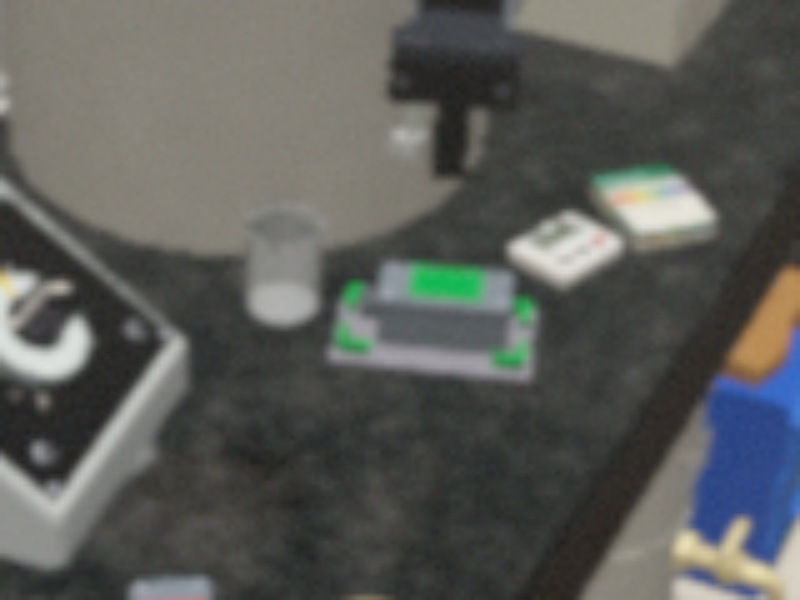

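The green module is seated in its nest with the tag up. At (450,305) it sits between the corner walls. Next is the red module.

move_arm([
  [[1.3, -3.85, 0], [0, 0, 0], 100],
  [[1.3, -3.85, 0], [0, 0, 0], 100],
  [[1.3, -3.85, 0], [0, 0, 0], 100],
  [[1.3, -3.85, 0], [0, 0, 0], 100],
  [[1.3, -3.85, 0], [0, 0, 0], 100],
  [[1.3, -3.85, 0], [0, 0, 0], 100],
  [[1.3, -3.85, 0], [0, 0, 0], 100],
  [[1.3, -3.85, 0], [0, 0, 0], 100],
  [[1.3, -3.85, 0], [0, 0, 0], 100],
  [[0, 0, 0], [0, 0, -0.164], 100],
  [[0, 0, 0], [0, 0, -0.164], 100],
  [[0, 0, 0], [0, 0, -0.164], 100],
  [[0, 0, 0], [0, 0, -0.164], 100],
  [[0, 0, 0], [0, 0, -0.164], 100],
  [[0, 0, 0], [0, 0, -0.164], 100],
  [[0, 0, 0], [0, 0, -0.164], 100],
  [[0, 0, 0], [0, 0, -0.164], 100],
  [[0, 0, 0], [0, 0, -0.164], 100],
  [[0, 0, 0], [0, 0, -0.164], 100],
  [[0, 0, 0], [0, 0, -0.164], 100],
])

```text
time: 11.1
ee_pos: [0.4416, 0.1348, 0.1551]
eef_rot: [0.469, 0.883, -0.001, -0.001]
ft_force: [-0.3, 0.9, 0.3]
width: 0.0873
grip_force: 0.0
```

Run:
```python
from h import *
plan([.4446,.1347,.010],down(123.8))
```

```text
t 11.1 q [ 0.38  0.08 -0.79  1.93  0.06  1.16  0.16] turn [-0.002 -0.001  0.005] shift cm [-0.18  0.25 14.51] F [-0.3  0.9  0.3]
```

move_arm([
  [[-0.1, 0.2, 3], [0, 0, 0], 100],
  [[0, 0, 4], [0, 0, 0], 100],
  [[0, 0, 3.5], [0, 0, 0], 100],
  [[0, 0, 2.5], [0, 0, 0], 100],
  [[0, 0, 1.4], [0, 0, 0], 100],
  [[0, 0, 0], [0, 0, 0], 100],
  [[0, 0, 0], [0, 0, 0], 35],
  [[0, 0, 0], [0, 0, 0], 35],
  [[0, 0, 0], [0, 0, 0], 35],
  [[0, 0, 0], [0, 0, 0], 35],
  [[0, 0, 0], [0, 0, 0], 35],
  [[0, 0, 0], [0, 0, 0], 35],
], grip_force=20)

```text
time: 12.6
ee_pos: [0.4446, 0.1352, 0.0124]
eef_rot: [0.471, 0.882, -0.0, 0.0]
ft_force: [-0.3, -0.8, 2.3]
width: 0.0443
grip_force: 20.0
```

Run:
```python
from h import *
h=np.radians(14.6); c=np.array([.6252,.216]); p0=r.read_state()['ee_pos'][:2]
o=(p0-[.4446,.1347])@np.array([np.cos(np.radians(-56.2)),np.sin(np.radians(-56.2))]); print('grasp offset along',o)
p=c+(o-.006)*np.array([np.cos(h),np.sin(h)]); print(p)
plan([*p,.09],down(194.6))
```

```text
grasp offset along -0.0004499254253834073
[0.61895835 0.21437417]
t 12.6 q [ 0.29  0.32 -0.75  2.05  0.28  0.87 -0.03] turn [-0.     0.    -1.237] shift cm [-18.87   3.26  -7.76] F [-0.3 -0.8  2.3]
```

move_arm([
  [[0, 0, -1], [0, 0, 0], 35],
  [[0, 0, -3], [0, 0, 0], 35],
  [[0, 0, -4], [0, 0, 0], 35],
  [[0, 0, 0], [0, 0, -0.155], 35],
  [[0, 0, 0], [0, 0, -0.155], 35],
  [[0, 0, 0], [0, 0, -0.155], 35],
  [[0, 0, 0], [0, 0, -0.155], 35],
  [[0, 0, 0], [0, 0, -0.155], 35],
  [[0, 0, 0], [0, 0, -0.155], 35],
  [[0, 0, 0], [0, 0, -0.155], 35],
  [[0, 0, 0], [0, 0, -0.152], 35],
  [[-3.8, 0.65, 0], [0, 0, 0], 35],
  [[-3.8, 0.65, 0], [0, 0, 0], 35],
  [[-3.8, 0.65, 0], [0, 0, 0], 35],
  [[-3.8, 0.65, 0], [0, 0, 0], 35],
  [[-3.7, 0.65, 0], [0, 0, 0], 35],
  [[0, 0, 0], [0, 0, 0], 35],
  [[0, 0, 0], [0, 0, 0], 35],
])

```text
time: 14.85
ee_pos: [0.6185, 0.2144, 0.0923]
eef_rot: [-0.127, 0.992, 0.0, -0.0]
ft_force: [-0.1, -0.2, -1.5]
width: 0.0436
grip_force: 20.0
```

Run:
```python
from h import *
plan([.6190,.2144,.0182],down(194.6))
```

```text
t 14.85 q [ 0.17  0.63 -0.81  1.49  0.47  1.23  1.12] turn [ 0.    -0.001  0.001] shift cm [-0.04 -0.01  7.41] F [-0.1 -0.2 -1.5]
```

move_arm([
  [[0, 0, 3], [0, 0, 0], 35],
  [[0, 0, 2.5], [0, 0, 0], 35],
  [[0, 0, 1], [0, 0, 0], 35],
  [[0, 0, 0.5], [0, 0, 0], 35],
  [[0, 0, 0.3], [0, 0, 0], 35],
  [[0, 0, 0], [0, 0, 0], 35],
  [[0, 0, 0], [0, 0, 0], 35],
])

```text
time: 15.72
ee_pos: [0.6195, 0.2146, 0.0199]
eef_rot: [-0.127, 0.992, 0.0, 0.0]
ft_force: [0.2, -0.6, -1.8]
width: 0.0439
grip_force: 20.0
```

move_arm([
  [[0, 0, 0.15], [0, 0, 0], 35],
  [[0, 0, 0], [0, 0, 0], 35],
  [[0, 0, 0], [0, 0, 0], 60],
  [[0, 0, 0], [0, 0, 0], 100],
  [[0, 0, 0], [0, 0, 0], 100],
  [[0, 0, 0], [0, 0, 0], 100],
  [[0, 0, -2], [0, 0, 0], 100],
  [[0, 0, -4], [0, 0, 0], 100],
  [[0, 0, -5], [0, 0, 0], 100],
  [[0, 0, -5], [0, 0, 0], 100],
  [[0, 0, -4], [0, 0, 0], 100],
  [[0, 0, 0], [0, 0, 0], 100],
])

```text
time: 17.23
ee_pos: [0.6203, 0.2158, 0.2232]
eef_rot: [-0.127, 0.992, 0.001, 0.003]
ft_force: [-0.2, 0.4, -0.8]
width: 0.0873
grip_force: 0.0
```

```bash
cat >> h.py <<'E'
def dialR(a):
    "tool z=-n, tool x at dial angle a (deg)"
    a=np.radians(a);x=np.cos(a)*u_+np.sin(a)*l_; return R.from_matrix(np.c_[x,np.cross(-n_,x),-n_])
E
python3 - <<'E'
from h import *
s=r.read_state(); R0=R.from_quat(s['eef_rot']); print(s['joint_positions'].round(2),s['ee_pos'].round(3),s['time'])
for a in range(-180,180,30): print(a,np.degrees((R0.inv()*dialR(a)).magnitude()).round(),(R0.inv()*dialR(a)).as_rotvec().round(2))
c=cam('scene'); t=cam('top')
M=np.zeros((560,800,3),np.uint8);M[:480,:400]=cv2.resize(c['image'][220:340,150:250],None,fx=4,fy=4);M[:400,400:]=cv2.resize(t['image'][130:230,160:260],None,fx=4,fy=4);cv2.imwrite('pics/r2.png',M)
E
```

```text
[ 0.18  0.53 -0.86  1.34  0.4   1.44  1.17] [0.62  0.216 0.223] 17.225
-180 35.0 [ 0.04 -0.6   0.11]
-150 42.0 [ 0.19 -0.58 -0.4 ]
-120 63.0 [ 0.35 -0.52 -0.9 ]
-90 89.0 [ 0.49 -0.44 -1.41]
-60 117.0 [ 0.64 -0.32 -1.91]
-30 145.0 [ 0.77 -0.16 -2.41]
0 174.0 [ 0.9   0.05 -2.89]
30 158.0 [-0.79 -0.26  2.62]
60 129.0 [-0.62 -0.41  2.13]
90 101.0 [-0.45 -0.51  1.63]
120 74.0 [-0.29 -0.57  1.13]
150 50.0 [-0.12 -0.6   0.62]
```

View pics/r2.png

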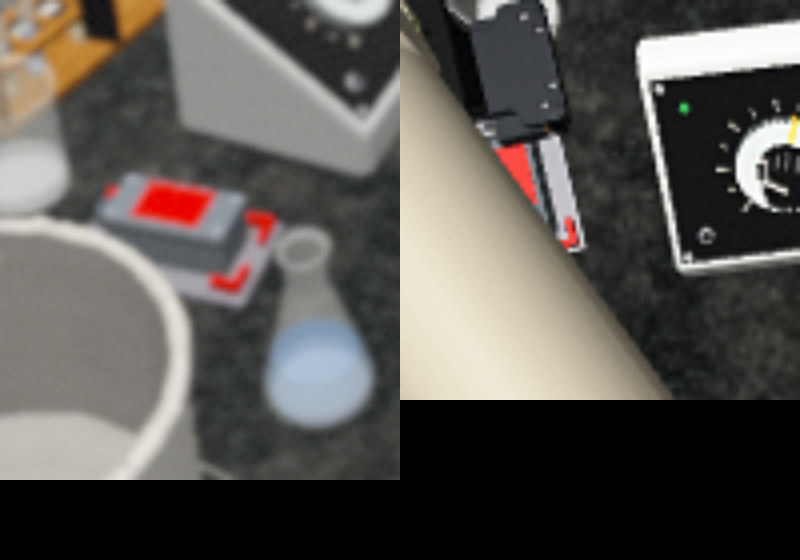

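The red module is seated in its nest with the tag up, and the flask is untouched. Next I approach the dial with the tool axis along the dial axis.

move_arm([
  [[0, 0, 0], [0.01, -0.15, 0.028], 100],
  [[0, 0, 0], [0.01, -0.15, 0.028], 100],
  [[0, 0, 0], [0.01, -0.15, 0.028], 100],
  [[0, 0, 0], [0.01, -0.15, 0.028], 100],
  [[0, 0, 0], [0, 0, 0], 100],
])

```text
time: 17.95
ee_pos: [0.6161, 0.2132, 0.215]
eef_rot: [-0.068, 0.953, 0.016, 0.294]
ft_force: [1.0, -0.5, 0.9]
width: 0.0873
grip_force: 0.0
```

Run:
```python
from h import *
plan(D+.001*u_+.12*n_,dialR(180))
```

```text
t 17.95 q [ 0.36  0.09 -0.9   1.93  0.49  0.65  0.87] turn [-0.008 -0.013  0.005] shift cm [  8.78 -21.02  -2.65] F [ 1.  -0.5  0.9]
```

move_arm([
  [[1.7, -4.2, -0.5], [-0.008, -0.013, 0.005], 100],
  [[1.7, -4.2, -0.5], [0, 0, 0], 100],
  [[1.8, -4.2, -0.5], [0, 0, 0], 100],
  [[1.8, -4.2, -0.5], [0, 0, 0], 100],
  [[1.8, -4.2, -0.5], [0, 0, 0], 100],
  [[0, 0, 0], [0, 0, 0], 100],
  [[0, 0, 0], [0, 0, 0], 100],
])

```text
time: 18.82
ee_pos: [0.5635, -0.0044, 0.1878]
eef_rot: [-0.066, 0.951, 0.024, 0.301]
ft_force: [-0.2, 0.6, 0.3]
width: 0.0869
grip_force: 0.0
```

Run:
```python
from h import *
plan(D+.001*u_+.026*n_,dialR(180))
s=cam('scene');cv2.imwrite('pics/k1.png',cv2.resize(s['image'][150:270,170:290],None,fx=5,fy=5,interpolation=cv2.INTER_CUBIC))
```

```text
t 18.82 q [ 0.55 -0.15 -0.54  2.19 -0.34  0.5   1.96] turn [ 0.005  0.003 -0.003] shift cm [ 0.47 -0.21  9.25] F [-0.2  0.6  0.3]
```

View pics/k1.png

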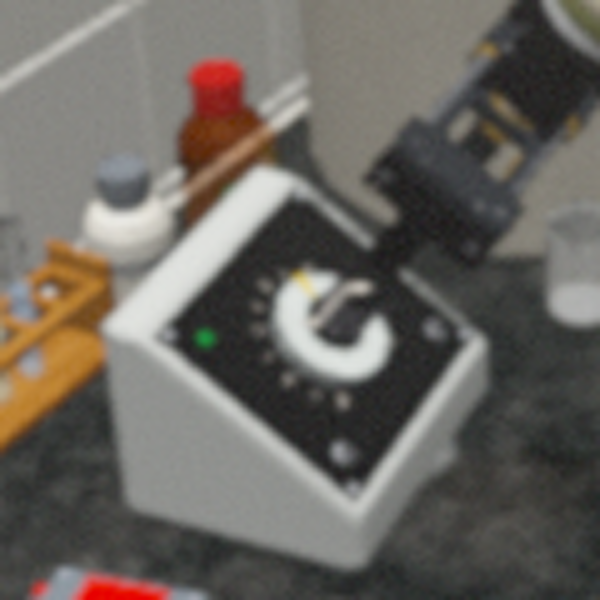

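The fingers are lined up over the knob, which shows in the crop at (345,310) with the gripper above right of it. Next I descend along the axis and grip the knob lightly.

move_arm([
  [[0.4, -0.2, 2], [0.005, 0.003, 0], 100],
  [[0, 0, 2.5], [0, 0, 0], 100],
  [[0, 0, 2.5], [0, 0, 0], 100],
  [[0, 0, 1.5], [0, 0, 0], 100],
  [[0, 0, 0.6], [0, 0, 0], 100],
  [[0, 0, 0], [0, 0, 0], 100],
  [[0, 0, 0], [0, 0, 0], 100],
], grip_force=12)

```text
time: 19.75
ee_pos: [0.6116, -0.0004, 0.1112]
eef_rot: [-0.065, 0.951, 0.02, 0.3]
ft_force: [0.4, -0.0, -0.5]
width: 0.0868
grip_force: 0.0
```

Run:
```python
from h import *
plan(D+.001*u_+.026*n_,dialR(180))
```

```text
t 19.75 q [ 0.53  0.1  -0.58  2.16 -0.01  0.29  1.68] turn [-0.002  0.001 -0.003] shift cm [0.02 0.07 0.2 ] F [ 0.4 -0.  -0.5]
```

move_arm([
  [[0, 0.05, 0], [0, 0, 0], 60],
  [[0, 0, 0], [0, 0, 0], 25],
  [[0, 0, 0], [0, 0, 0], 25],
  [[0, 0, 0], [0, 0, 0], 25],
  [[0, 0, 0], [0, 0, 0], 25],
  [[0, 0, 0], [0, 0, 0], 25],
  [[0, 0, 0], [0, 0, 0], 25],
], grip_force=12)

```text
time: 20.62
ee_pos: [0.6114, -0.0008, 0.1105]
eef_rot: [-0.064, 0.952, 0.02, 0.3]
ft_force: [-0.6, -3.0, 0.7]
width: 0.0316
grip_force: 12.0
```

move_arm([
  [[0, 0, 0], [0, 0, 0.12], 25],
  [[0, 0, 0], [0, 0, 0.12], 25],
  [[0, 0, 0], [0, 0, 0.12], 25],
  [[0, 0, 0], [0, 0, 0.12], 25],
  [[0, 0, 0], [0, 0, 0.12], 25],
  [[0, 0, 0], [0, 0, 0.12], 25],
  [[0, 0, 0], [0, 0, 0.12], 25],
  [[0, 0, 0], [0, 0, 0.12], 25],
  [[0, 0, 0], [0, 0, 0.12], 25],
  [[0, 0, 0], [0, 0, 0.12], 25],
  [[0, 0, 0], [0, 0, 0], 25],
  [[0, 0, 0], [0, 0, 0], 25],
])

```text
time: 22.12
ee_pos: [0.6118, 0.0002, 0.1109]
eef_rot: [0.483, 0.822, 0.186, 0.237]
ft_force: [3.3, 1.3, 0.9]
width: 0.0314
grip_force: 12.0
```

Run:
```python
from h import *
plan(D+.001*u_+.028*n_,dialR(180))
R0=R.from_quat(r.read_state()['eef_rot']).as_matrix();x=R0[:,0];print('a',np.degrees(np.arctan2(x@l_,x@u_)),'tilt err',np.degrees(np.arccos(-R0[:,2]@n_)))
```

```text
t 22.12 q [ 0.36  0.09 -0.41  2.17 -0.07  0.29  0.53] turn [-1.0e-03  2.0e-03 -1.2e+00] shift cm [ 0.04  0.02 -0.04] F [3.3 1.3 0.9]
a 111.22381284275487 tilt err 0.12888716311993295
```

move_arm([
  [[0, 0, 0], [0, 0, 0], 60],
  [[0, 0, 0], [0, 0, 0], 100],
  [[0, 0, 0], [0, 0, 0], 100],
  [[0, 0, 0], [0, 0, 0], 100],
  [[0, 0, -2], [0, 0, 0], 100],
  [[0, 0, -4], [0, 0, 0], 100],
  [[0, 0, -4], [0, 0, 0], 100],
  [[0, 0, -2], [0, 0, 0], 100],
  [[4, 1.5, 0], [0, 0, 0], 100],
  [[4, 1.5, 0], [0, 0, 0], 100],
  [[4, 1.5, 0], [0, 0, 0], 100],
  [[4, 1.5, 0], [0, 0, 0], 100],
  [[4, 1.5, 0], [0, 0, 0], 100],
  [[0, 0, 0], [0, 0, 0], 100],
  [[0, 0, 0], [0, 0, 0], 100],
])

```text
time: 24.0
ee_pos: [0.5122, 0.2011, 0.2072]
eef_rot: [0.484, 0.822, 0.186, 0.236]
ft_force: [0.3, -1.3, 0.1]
width: 0.0869
grip_force: 0.0
```

Run:
```python
from h import *
t=cam('top');s=cam('scene')
for c,n in((t,'top'),(s,'scene')):
    hsv=cv2.cvtColor(c['image'],cv2.COLOR_BGR2HSV)
    m=cv2.inRange(hsv,(20,90,120),(35,255,255)); k,l,st,ce=cv2.connectedComponentsWithStats(m)
    print(n,'yellow',[(ce[i].round(2),st[i,4]) for i in range(1,k) if st[i,4]>2 and 220<ce[i][0]<280 and 150<ce[i][1]<230])
A=cv2.resize(t['image'][155:187,238:276],None,fx=10,fy=10,interpolation=cv2.INTER_CUBIC)
B=cv2.resize(s['image'][198:238,218:256],None,fx=10,fy=10,interpolation=cv2.INTER_CUBIC)
M=np.zeros((400,760,3),np.uint8);M[:320,:380]=A;M[:,380:]=B;cv2.imwrite('pics/dial2.png',M)
```

```text
top yellow [(array([258. , 161.5]), np.int32(8))]
scene yellow [(array([241.2, 205.4]), np.int32(15))]
```

View pics/dial2.png

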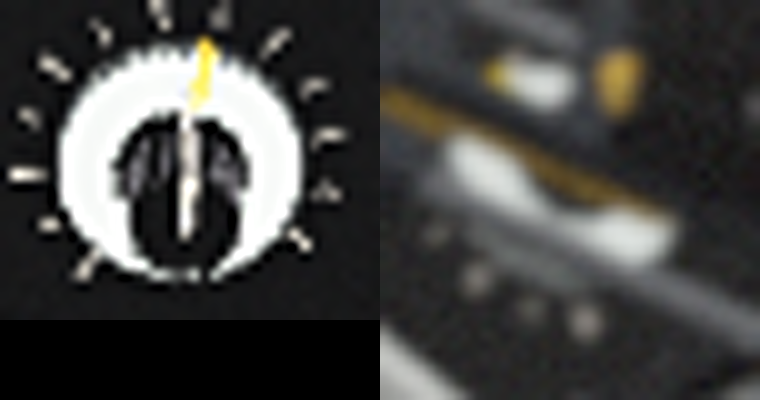

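The top half shows the white line running from the knob centre at (186,237) up to the skirt at (190,112). It now points at the yellow line, (197,105) to (207,42), with a small residual still to measure. The yellow line hasn't moved, and the arm hides the dial in the scene half.

```bash
cat > meas.py <<'E'
from h import *
import sys
n=sys.argv[1] if len(sys.argv)>1 else 'top'
ims=[];c=None
for _ in range(3): c=cam(n);ims.append(c['image'].astype(float))
im=np.mean(ims,0); g=im.min(2); sat=im[...,2]-im[...,0]
Dc=D+.001*u_
print('proj axis base,top',proj(c,Dc+.014*n_).round(2),proj(c,Dc+.054*n_).round(2))
def pt(th,rr,h): th=np.radians(th);return proj(c,Dc+h*n_+rr*(np.cos(th)*u_+np.sin(th)*l_))
for th in(-20,-15,-10,-5): print(th,'r0,16@54, 16@18,20@18, 24@14,36@14',[pt(th,a,b).round(2).tolist() for a,b in((0,.054),(16,.054),(16,.018),(20,.018),(24,.014),(36,.014))] if 0 else [pt(th,a/1000,b).round(2).tolist() for a,b in((0,.054),(16,.054),(16,.018),(20,.018),(24,.014),(36,.014))])
if n=='top':
  for v in range(157,181):
    w=np.clip(g[v,253:261]-60,0,None) if v>=166 else 0
    ys=np.clip(sat[v,252:264]-30,0,None)
    print(v,'white',round(float((w*np.arange(253,261)).sum()/max(w.sum(),1)),2) if v>=166 else '-', 'yellow',round(float((ys*np.arange(252,264)).sum()/ys.sum()),2) if ys.sum()>40 else '-', g[v,252:264].astype(int))
E
python3 meas.py
```

```text
proj axis base,top [255.69 172.  ] [256.12 177.8 ]
-20 r0,16@54, 16@18,20@18, 24@14,36@14 [[256.12, 177.8], [257.33, 172.8], [256.91, 167.67], [257.21, 166.44], [257.46, 164.66], [258.35, 160.93]]
-15 r0,16@54, 16@18,20@18, 24@14,36@14 [[256.12, 177.8], [256.85, 172.72], [256.44, 167.6], [256.62, 166.35], [256.75, 164.55], [257.29, 160.76]]
-10 r0,16@54, 16@18,20@18, 24@14,36@14 [[256.12, 177.8], [256.36, 172.69], [255.96, 167.57], [256.02, 166.31], [256.03, 164.49], [256.21, 160.68]]
-5 r0,16@54, 16@18,20@18, 24@14,36@14 [[256.12, 177.8], [255.86, 172.69], [255.48, 167.57], [255.42, 166.31], [255.31, 164.5], [255.12, 160.69]]
157 white - yellow - [ 20  14 166  27  19  19  16  89  89  21  23  21]
158 white - yellow - [18 22 21 16 21 24 25 16 16 19 23 23]
159 white - yellow 258.16 [30 88 97 78 66 90 69 39 31 21 20 18]
160 white - yellow 258.33 [122 215 171 229 123 229  76 147  86  71  31  20]
161 white - yellow 258.0 [235 255 255 255 255 246  93 224 159 190  84  61]
162 white - yellow 258.0 [252 252 249 249 249 236  91 251 254 255 187 164]
163 white - yellow 257.53 [250 250 249 248 24
[... 614 characters left out ...]
11  86  65  56  66 255]
172 white 257.36 yellow - [ 69  14  76   3 160 170  39 113 114  87  68 255]
173 white 256.61 yellow - [ 33  48  27   9 232 232  27  44  71 101  87 255]
174 white 256.35 yellow - [ 20  22  18   9 234 155  19  17  38 127 229 255]
175 white 256.12 yellow - [ 20  22  22   8 241  85  16  20  16  62 221 253]
176 white 256.14 yellow - [ 20  23  20   7 255  92  19  19  19   0 233 253]
177 white 256.15 yellow - [ 17  23  23  10 255  94  22  22  19   5 255 253]
178 white 256.0 yellow - [ 17  22  21  15 162  22  19  19  15  39 255 255]
179 white 0.0 yellow - [ 17  21  23  21  17  20  22  21  11  96 255 255]
180 white 0.0 yellow - [ 54  15  19  18  19  22  20  14  47 255 255 190]
```

move_arm([
  [[-4, -1.5, 0], [0, 0, 0], 100],
  [[-4, -1.5, 0], [0, 0, 0], 100],
  [[-4, -1.5, 0], [0, 0, 0], 100],
  [[-4, -1.5, 0], [0, 0, 0], 100],
  [[-4, -1.5, 0], [0, 0, 0], 100],
  [[0, 0, 0], [0, 0, 0], 100],
  [[0, 0, 0], [0, 0, 0], 100],
])

```text
time: 25.12
ee_pos: [0.543, -0.009, 0.2085]
eef_rot: [0.484, 0.822, 0.186, 0.236]
ft_force: [0.3, 0.6, -0.8]
width: 0.0871
grip_force: 0.0
```

```bash
python3 -c "
from h import *
plan(D+.001*u_+.028*n_,dialR(111.2))"
```

```text
t 25.12 q [ 0.39 -0.23 -0.36  2.21 -0.31  0.56  0.73] turn [-0.001  0.001 -0.003] shift cm [-0.05  0.04 11.94] F [ 0.3  0.6 -0.8]
```

move_arm([
  [[0, 0, 3], [0, 0, 0], 100],
  [[0, 0, 4], [0, 0, 0], 100],
  [[0, 0, 3], [0, 0, 0], 100],
  [[0, 0, 1.9], [0, 0, 0], 100],
  [[0, 0, 0], [0, 0, 0], 100],
  [[0, 0, 0], [0, 0, 0], 60],
  [[0, 0, 0], [0, 0, 0], 25],
  [[0, 0, 0], [0, 0, 0], 25],
  [[0, 0, 0], [0, 0, 0], 25],
  [[0, 0, 0], [0, 0, 0], 25],
  [[0, 0, 0], [0, 0, 0], 25],
  [[0, 0, 0], [0, 0, 0], 25],
  [[0, 0, 0], [0, 0, 0.045], 25],
  [[0, 0, 0], [0, 0, 0.045], 25],
  [[0, 0, 0], [0, 0, 0], 25],
  [[0, 0, 0], [0, 0, 0], 25],
], grip_force=12)

```text
time: 27.12
ee_pos: [0.6112, 0.0001, 0.1117]
eef_rot: [0.52, 0.799, 0.197, 0.228]
ft_force: [3.4, 2.4, 1.4]
width: 0.0316
grip_force: 12.0
```

Run:
```python
from h import *
plan(D+.001*u_+.028*n_,dialR(111.2))
```

```text
t 27.12 q [ 0.36  0.08 -0.42  2.17 -0.07  0.29  0.44] turn [ 0.001  0.002 -0.091] shift cm [ 0.03 -0.02  0.06] F [3.4 2.4 1.4]
```

move_arm([
  [[0, 0, 0], [0, 0, 0], 60],
  [[0, 0, 0], [0, 0, 0], 100],
  [[0, 0, 0], [0, 0, 0], 100],
  [[0, 0, 0], [0, 0, 0], 100],
  [[0, 0, -2], [0, 0, 0], 100],
  [[0, 0, -4], [0, 0, 0], 100],
  [[0, 0, -4], [0, 0, 0], 100],
  [[0, 0, -4], [0, 0, 0], 100],
  [[-4, -1.5, 0], [0, 0, 0], 100],
  [[-4, -1.5, 0], [0, 0, 0], 100],
  [[-4, -1.5, 0], [0, 0, 0], 100],
  [[-4, -1.5, 0], [0, 0, 0], 100],
  [[0, 0, 0], [0, 0, 0], 100],
  [[0, 0, 0], [0, 0, 0], 100],
])

```text
time: 28.88
ee_pos: [0.5434, -0.1806, 0.218]
eef_rot: [0.52, 0.799, 0.197, 0.227]
ft_force: [-0.4, -0.1, -0.1]
width: 0.0871
grip_force: 0.0
```

```bash
python3 meas.py | grep -v '^15'
python3 - <<'E'
from h import *
c=cam('scene');im=np.mean([cam('scene')['image'].astype(float) for _ in range(3)],0)
Dc=D+.001*u_
for th in(-22,-18,-14): print(th,[proj(c,Dc+h*n_+rr/1000*(np.cos(np.radians(th))*u_+np.sin(np.radians(th))*l_)).round(2).tolist() for rr,h in((0,.054),(16,.054),(16,.018),(20,.018),(28,.014))])
print(im[200:218,226:250].min(2).astype(int)); print((im[...,2]-im[...,0])[200:218,226:240].astype(int))
E
```

```text
proj axis base,top [255.69 172.  ] [256.12 177.8 ]
-20 r0,16@54, 16@18,20@18, 24@14,36@14 [[256.12, 177.8], [257.33, 172.8], [256.91, 167.67], [257.21, 166.44], [257.46, 164.66], [258.35, 160.93]]
-15 r0,16@54, 16@18,20@18, 24@14,36@14 [[256.12, 177.8], [256.85, 172.72], [256.44, 167.6], [256.62, 166.35], [256.75, 164.55], [257.29, 160.76]]
-10 r0,16@54, 16@18,20@18, 24@14,36@14 [[256.12, 177.8], [256.36, 172.69], [255.96, 167.57], [256.02, 166.31], [256.03, 164.49], [256.21, 160.68]]
-5 r0,16@54, 16@18,20@18, 24@14,36@14 [[256.12, 177.8], [255.86, 172.69], [255.48, 167.57], [255.42, 166.31], [255.31, 164.5], [255.12, 160.69]]
160 white - yellow 258.33 [123 216 172 230 124 230  77 147  85  69  32  21]
161 white - yellow 258.0 [236 255 255 255 255 247  93 224 161 190  84  61]
162 white - yellow 258.0 [253 252 250 249 249 236  90 251 255 255 188 167]
163 white - yellow 257.53 [250 250 249 248 249 133 123 249 250 252 255 249]
164 white - yellow 257.61 [250 251 250 250 250 190 167 249 249 249 250 255]
165 white - yellow - [255 255 255 255 255 255 252 252 251 250 249 250]
166 white 257.37
[... 3329 characters left out ...]
 4  1  4  1  2  1  2  5]
 [ 3  3  8 20 16 10  5  1  0  0  1  1  2  6]
 [ 5  9 41 68 52 23  6  0  0  0  0  0  2  7]
 [ 5 14 43 77 77 40 11  1  0  0  0  0  0  3]
 [ 0  6 17 40 70 58 21  3  0  0  0  0  1  2]
 [-3 -1  2 13 40 57 33 10  1 -1  0 -1  0  0]
 [-2 -1  0  2 14 37 41 19  4  0  0  0 -1  1]
 [-2 -1 -1  0  1 13 28 21  5  0 -2 -1  0 -1]
 [ 0  0  0 -1 -1  1  8 10  3 -1 -1 -3  0  1]
 [-1  0  0 -1 -1 -1  1  1 -1 -1 -2 -2 -1  0]
 [ 0  0 -1 -1 -1 -1  0  0 -2 -1 -1 -1 -2  0]
 [-1  0 -1 -1 -1 -1  0  0  0 -2 -1  0 -1  1]
 [ 0  0  0  0 -1 -1 -2  1  0 -1 -1 -2  0 -2]
 [-1  0  0  0 -1 -1 -1 -1  2  0  0  0  0 -1]
 [-2 -1  0 -1  0 -1  0  1  0  1 -1  0 -1 -1]
 [-4 -3 -1 -1 -1 -1  0 -1 -1  1  0  1 -1 -1]]
```

The ring hasn't moved. The pointer is at about -16.2° and the yellow line at about -19°, so it needs roughly 0.05 rad more.

move_arm([
  [[4, 1.5, 0], [0, 0, 0], 100],
  [[4, 1.5, 0], [0, 0, 0], 100],
  [[4, 1.5, 0], [0, 0, 0], 100],
  [[4, 1.5, 0], [0, 0, 0], 100],
  [[0, 0, 0], [0, 0, 0], 100],
  [[0, 0, 0], [0, 0, 0], 100],
])

```text
time: 29.98
ee_pos: [0.5312, -0.0116, 0.2261]
eef_rot: [0.52, 0.799, 0.197, 0.228]
ft_force: [0.3, -0.7, -0.5]
width: 0.0871
grip_force: 0.0
```

```bash
python3 -c "
from h import *
plan(D+.001*u_+.028*n_,dialR(106.0))"
```

```text
t 29.98 q [ 0.4  -0.28 -0.36  2.21 -0.33  0.61  0.66] turn [-0.     0.002 -0.002] shift cm [ 0.05  0.05 14.07] F [ 0.3 -0.7 -0.5]
```

move_arm([
  [[0, 0, 4], [0, 0, 0], 100],
  [[0, 0, 4], [0, 0, 0], 100],
  [[0, 0, 4], [0, 0, 0], 100],
  [[0, 0, 2], [0, 0, 0], 100],
  [[0, 0, 0], [0, 0, 0], 100],
  [[0, 0, 0], [0, 0, 0], 60],
  [[0, 0, 0], [0, 0, 0], 25],
  [[0, 0, 0], [0, 0, 0], 25],
  [[0, 0, 0], [0, 0, 0], 25],
  [[0, 0, 0], [0, 0, 0], 25],
  [[0, 0, 0], [0, 0, 0], 25],
  [[0, 0, 0], [0, 0, 0], 25],
  [[0, 0, 0], [0, 0, 0.025], 25],
  [[0, 0, 0], [0, 0, 0.025], 25],
  [[0, 0, 0], [0, 0, 0], 25],
  [[0, 0, 0], [0, 0, 0], 25],
], grip_force=12)

```text
time: 31.98
ee_pos: [0.6112, 0.0, 0.1118]
eef_rot: [0.54, 0.786, 0.203, 0.223]
ft_force: [4.9, 2.5, 2.1]
width: 0.0317
grip_force: 12.0
```

```bash
python3 -c "
from h import *
plan(D+.001*u_+.028*n_,dialR(106.0))"
```

```text
t 31.98 q [ 0.39  0.09 -0.44  2.16 -0.06  0.29  0.38] turn [ 0.001  0.002 -0.051] shift cm [ 0.03 -0.03  0.07] F [4.9 2.5 2.1]
```

move_arm([
  [[0, 0, 0], [0, 0, 0], 60],
  [[0, 0, 0], [0, 0, 0], 100],
  [[0, 0, 0], [0, 0, 0], 100],
  [[0, 0, 0], [0, 0, 0], 100],
  [[0, 0, -2], [0, 0, 0], 100],
  [[0, 0, -4], [0, 0, 0], 100],
  [[0, 0, -4], [0, 0, 0], 100],
  [[0, 0, -4], [0, 0, 0], 100],
  [[-4, -1.5, 0], [0, 0, 0], 100],
  [[-4, -1.5, 0], [0, 0, 0], 100],
  [[-4, -1.5, 0], [0, 0, 0], 100],
  [[-4, -1.5, 0], [0, 0, 0], 100],
  [[0, 0, 0], [0, 0, 0], 100],
  [[0, 0, 0], [0, 0, 0], 100],
])

```text
time: 33.72
ee_pos: [0.5364, -0.1807, 0.2131]
eef_rot: [0.54, 0.786, 0.203, 0.222]
ft_force: [-0.6, 0.1, 0.3]
width: 0.0872
grip_force: 0.0
```

```bash
python3 meas.py | grep '^1[67]'
```

```text
160 white - yellow 258.34 [121 216 173 230 123 230  77 145  86  71  32  18]
161 white - yellow 258.0 [236 255 255 255 255 247  94 225 160 192  86  59]
162 white - yellow 258.0 [252 252 250 249 249 236  91 251 255 255 187 167]
163 white - yellow 257.51 [250 250 249 248 249 129 125 249 249 252 255 249]
164 white - yellow 257.38 [250 251 250 251 251 136 166 248 248 249 250 254]
165 white - yellow - [255 255 255 255 255 204 254 251 250 249 249 250]
166 white 257.55 yellow - [255 146 145  75  61 225 215 255 255 254 249 249]
167 white 257.85 yellow - [ 82   9  12  10  11 255  79   0 136 255 253 250]
168 white 256.78 yellow - [ 10  44  41  33 105 220  43  11   3 133 255 252]
169 white 256.36 yellow - [ 13 113  47  23 107 220 117  46  15   0 255 255]
170 white 256.55 yellow - [ 39 112  34  31  63 215 128  68  38   9 150 255]
171 white 256.51 yellow - [ 45 139  33  46  57 162 200  65  61  31  68 255]
172 white 256.59 yellow - [ 50 129  17  43  16 233 187  35  45  50  71 255]
173 white 257.12 yellow - [ 76  49  32  15  11 255  86  10  59 119  76 255]
174 white 257.05 yellow - [ 58  19  21  15  78 255  90  19   9 139 170 255]
175 white 256.83 yellow - [ 20  22  22  14  97 235  26  16  14  57 255 254]
176 white 256.49 yellow - [ 18  23  22   9 243 233  30  20  19   0 253 253]
177 white 256.14 yellow - [ 19  22  21  12 255  91  17  20  19   9 237 253]
178 white 256.0 yellow - [ 18  23  20  18  86  17  19  23  16  74 255 255]
179 white 0.0 yellow - [ 18  20  23  21  18  22  22  20   9 104 255 255]
```

The pointer (about -19.5°) and the yellow line (about -19°) now agree, the ring hasn't moved, and the arm is clear.

```bash
python3 -c "
from h import *
print(r.close_job())"
```

```text
the job is handed in; nothing more can be done
None
```

Job handed in at about 34 s: both modules sit tag up in their nests, and the inner knob's pointer meets the yellow line to within about 1° by the last top-camera measurement, with the ring not moved and no contact with the other items seen.

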